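Slide a gel plate out over the end of the ledge

ROBOT

A 6-joint arm with a two-finger parallel gripper is mounted at the origin on the work surface. World frame = base frame: x ahead of the robot, y to its left, z up, the work surface at z = 0. Lengths are in m, angles in rad, forces in N, time in s.
With the tool pointing down it reaches from about 0.325 to 1 m from the base axis. Payload 5.1 kg.
Tool frame: the origin (TCP) lies at the very end of the fingers, on their centre line; the grasp point (between the pads) lies manip.pinch_z behind it (manip.pinch_z is the distance from the TCP to the grasp point, in m); z points along the fingers, y is the line along which they close (so a half turn about z gives the same grasp; the last joint's range is limited). The gripper opens to 85 mm and grips with 20 to 120 N. Pads are 22 mm wide; open, the fingers measure 114 mm over their backs; the gripper's body (76 mm by 85 mm) begins 54 mm behind the grasp point. The pads swing forward as they close: fully open they stand 13 mm farther back than shut.
Start: joints at [1.227, 0.124, 1.65, -0, 1.367, -0.083], TCP at [0.168, 0.628, 0.231] pointing down, gripper open.
Joint ranges: [-2.61, 2.61], [-1.02, 2.33], [0.03, 2.71], [-1.35, 4.49], [0.32, 2.68], [-2.91, 2.91]. Speed limits (rad/s): [2.57, 2.57, 3.14, 3.14, 3.14, 3.14].

INTERFACE

Orientations are given as a unit quaternion [x, y, z, w].
In Python, from bench import manip, get_image, ticket gives the robot as it stands.
- The arm moves only by the tool step_arm, never from a script. Its argument "plan" is one flat list of numbers, 7 for each row, row after row: the shift along the world's x, y, z in mm, then the turn, a rotation vector about the world's x, y, z in degrees, then the gripper command: -1 is fully open, 1 is shut, values between are in proportion. In form: [tx, ty, tz, ax, ay, az, claw, tx, ty, tz, ax, ay, az, claw, ...]. A call has 1 to 10 rows; each row is the pose to reach, as a shift and turn from the pose commanded when the call began; what a row does not reach only later rows make up. A row lasts 1/10 s, in which the tool goes at most 50 mm and 8.59 degrees, less where a joint would pass 70% of its speed; a pose out of reach is approached as far as the arm can. A call with a gripper value outside its range is refused whole. The fingers move at their own pace and stop on an object; "force" is the grip in N (left out, the last holds). Time passes only in rows, so rows that repeat a pose let the fingers close. It gives the time, the measured TCP pose, the force, the opening and the grip force at its end, in the units of the state.
- manip.get_obs(): the state, without advancing time (a new reading comes with each control period).
- get_image(name): name is "scene" or "side" or "wrist"; returns a dict with "img" (384x512x3 uint8, blue, green, red), "depth" (384x512 float32, m along the optical axis (not along the pixel's ray), 0 where there is no reading), "fx", "fy", "cx", "cy" (pixels), "extrinsics" (4x4, takes a point from camera to world coordinates); the wrist camera has in their place "hand_eye" (4x4, takes a point from camera to tool coordinates, whose origin is the TCP and whose axes are the flange's). Camera axes: x right, y up, looking along -z (the intrinsics and any distortion apply to the point x, -y, -z); pixel columns grow to the right and rows downward; lengths in m; the calibration is good to about 2 mm. A picture is of the moment at which its call begins: read the wrist's pose just before it.
- ticket.sign_off(): hands the job in; it is judged then, once.
The state is a dict: "t": time; "joint_positions": joint angles; "joint_vel": joint speeds; "tau": joint torques, N m; "tool_pos": TCP position; "ee_rot": TCP orientation; "ft_force": force on the tool from outside, world axes, zero at the start; "wrist_torque": the same for the moment, N m; "finger_gap": finger opening in m; "grasp_force": force on a finger pad.
Only numpy, scipy, OpenCV 4.12 (cv2) and the standard library are available. Lean on these libraries where they do the work, as an engineer would, in place of code of your own. Each camera call takes 0.05 s, during which the arm holds its last target. There are 200 camera calls.

TASK

On the grey ledge lie two white glass gel plates: using only the fingertips, push the one with the blue strip along the ledge, strip first, until its whole blue strip sticks out past the ledge's yellow-edged end, so that the next person can take it by the strip. Leave it lying flat and square to the ledge with more than half of it still resting on the deck. Do not lift or drop it, and leave the orange-striped plate and everything else on the bench where they are.

Things in the scene. Friction and masses are not known exactly. Their poses are not given: they have to be found in the camera images.
- ledge: fixed grey ledge: level deck 230 mm (x) by 320 mm (y), its top 60 mm above the bench, on a set-back white plinth. Origin on the bench under the deck's centre, z up; the +y end has a yellow edge. A rib along y in the middle, 8 mm wide and 8 mm above the deck, splits it into two lanes centred at x = -56 and +56 mm; no rim at the outer sides or ends. Place and yaw vary
- ledge_end (a point): point on the top edge of the ledge's yellow-edged end (a yellow band 8 mm wide across the deck, and on the end face; the end itself is the band's outer side), half-way across, 160 mm along +y from the ledge's origin and 60 mm above the bench; nothing stands beyond that end within 60 mm
- blue_plate: loose white glass plate 80 mm (x) by 120 mm (y) by 6 mm, about 0.15 kg, flat on the deck in either lane, up to 9 degrees askew. Origin at the centre of its underside, z up. A blue strip covers the last 25 mm at its +y end, which always faces the ledge's yellow-edged end; behind the other end lie at least 40 mm of bare deck. Slides with dry friction, under 3 N
- strip_a (a point): on the blue plate, where the inner edge of the blue strip meets the plate's -x side (35 mm from the plate's centre along its y), half-way up the thickness
- strip_b (a point): the same at the plate's +x side
- orange_plate: loose plate just like the blue one but with an orange strip, in the other lane; leave it alone. Origin at the centre of its underside
- tube_rack: loose blue tube rack 60 x 140 mm, 60 mm high with its coloured tube caps, standing on the bench beside the ledge's +x side; origin under its centre
- beaker: loose clear beaker, 66 mm across, 80 mm high, on the bench beside the ledge's +x side; origin under its centre
- foil_jar: loose foil-wrapped jar, 54 mm across, 60 mm high, on the bench beside the ledge's -x side; origin under its centre
- media_bottle: loose glass bottle with a blue cap, 76 mm across, 170 mm high, on the bench to the robot's right; origin under its centre
- tip_box: loose blue box of pipette tips with a clear lid, 120 x 85 x 70 mm, on the bench to the robot's left; origin under its centre
- amber_bottle: loose small amber bottle, 50 mm across, 90 mm high, on the bench to the robot's right; origin under its centre
Things that resemble listed ones, but are neither listed nor needed, are in the scene too. Leave any green look-alike of the blue_plate alone.

How it is judged:
By the outcome, as a careful person would: the job done as asked, in the order asked, and still so for the second after the job is handed in, with the robot touching nothing.
It also fails if it takes over 48 s, if anything falls off the work surface, if the arm or the gripper's body presses on something with over 40 N, if the wrist force passes 120 N, or if a joint passes its speed limit or range.

## Working session

There is one attempt and no reset: what is moved stays moved. The work goes in short steps, Python scripts to look and compute and a tool call to move; the robot and the scene stay as the last step left them, time stands still between calls to the robot, and variables do not carry over. Pictures are saved under pics/ and viewed, at most 10 in all, crops included, and the job is handed in when it is done.

Besides the shell and the picture viewer there is one more tool, called after "Emit:" as name(argument=value, ...), one argument or row to a line, values as JSON. step_arm: Moves the arm, as the interface text tells. Its arguments: {"type":"object","properties":{"plan":{"type":"array","items":{"type":"number"}},"force":{"type":"number"}},"required":["plan"]}

```bash
mkdir -p pics; ls; cat > h.py <<'E'
import numpy as np, cv2
from bench import manip, get_image, ticket
from scipy.spatial.transform import Rotation as R
def cam(n):
    o=manip.get_obs(); d=get_image(n)
    if 'extrinsics' in d: T=np.array(d['extrinsics'])
    else:
        T=np.eye(4);T[:3,:3]=R.from_quat(o['ee_rot']).as_matrix();T[:3,3]=o['tool_pos'];T=T@np.array(d['hand_eye'])
    d['T']=T; return d
def ray(d,u,v):
    r=np.array([(u-d['cx'])/d['fx'],-(v-d['cy'])/d['fy'],-1.]); return d['T'][:3,3],d['T'][:3,:3]@r
def onz(d,u,v,z):
    o,r=ray(d,u,v); return o+r*(z-o[2])/r[2]
def two(d1,p1,d2,p2):
    a,r=ray(d1,*p1);b,s=ray(d2,*p2)
    t=np.linalg.lstsq(np.stack([r,-s],1),b-a,rcond=None)[0]
    return (a+r*t[0]+b+s*t[1])/2,np.linalg.norm(a+r*t[0]-b-s*t[1])
def dep(d,u,v):
    o,r=ray(d,u,v); return o+r*d['depth'][int(v),int(u)]
E
python3 - <<'E'
from h import *
print(manip.get_obs(), manip.pinch_z)
ims=[]
for n in('scene','side','wrist'):
    d=cam(n);print(n,d.keys(),d['fx'],d['T'].round(3).tolist());cv2.imwrite(f'pics/{n}0.png',d['img'])
E
```

```text
pics
{'t': 0.0, 'joint_positions': array([ 1.22736972e+00,  1.24508612e-01,  1.65168793e+00, -5.02564268e-05,
        1.36750982e+00, -8.26179723e-02]), 'joint_vel': array([ 1.22062531e-03,  8.66385918e-04, -2.04423909e-04, -2.38212382e-05,
       -1.59121445e-03,  2.86153164e-04]), 'tau': array([-1.39188072e-03, -4.23665071e+01, -3.65424049e+01, -1.41392870e-04,
        7.39245617e-03, -6.21091829e-06]), 'tool_pos': array([0.16745299, 0.62741751, 0.23004253]), 'ee_rot': array([ 1.30029910e-01,  9.91509508e-01, -1.03816598e-03, -1.99385102e-04]), 'ft_force': array([ 0.51821681, -0.545707  , -0.63304411]), 'wrist_torque': array([-0.02630645, -0.01023093,  0.01431914]), 'grasp_force': 0.0, 'finger_gap': 0.08571427093107893} 0.0187
scene dict_keys(['img', 'depth', 'fx', 'fy', 'cx', 'cy', 'extrinsics', 'T']) 490.12488702502293 [[-0.151, -0.731, 0.665, 1.741], [0.988, -0.098, 0.117, 0.216], [-0.02, 0.675, 0.738, 1.363], [0.0, 0.0, 0.0, 1.0]]
side dict_keys(['img', 'depth', 'fx', 'fy', 'cx', 'cy', 'extrinsics', 'T']) 397.2749639091959 [[0.832, 0.384, -0.401, 0.032], [-0.555, 0.558, -0.617, -0.818], [-0.013, 0.736, 0.677, 0.979], [0.0, 0.0, 0.0, 1.0]]
wrist dict_keys(['img', 'depth', 'fx', 'fy', 'cx', 'cy', 'hand_eye', 'T']) 301.2053804706473 [[0.258, -0.922, -0.288, 0.093], [0.966, 0.246, 0.078, 0.648], [-0.002, -0.298, 0.955, 0.373], [0.0, 0.0, 0.0, 1.0]]
```

View pics/scene0.png

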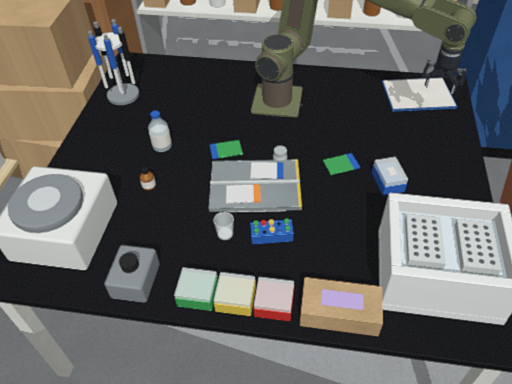

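View pics/side0.png

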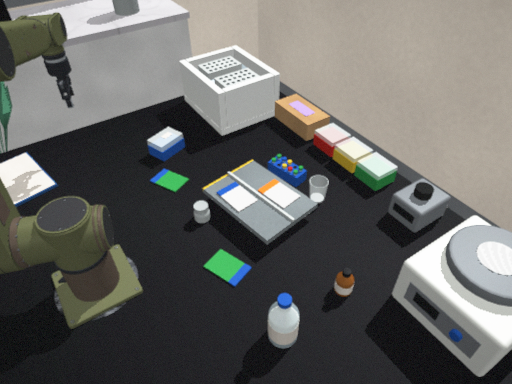

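The scene view has the ledge at about (255,185) with its yellow end at column 299. The blue-strip plate is at (265,171) in the lane nearer the robot, the orange plate at (243,193), and the foil jar at (280,153). The side view agrees: blue strip (232,190), orange (268,187), jar (202,212). Next I'll get rough positions.

```bash
python3 - <<'E'
from h import *
s=cam('scene');e=cam('side')
for n,d,pts in(('scene',s,[(280,171),(265,171),(299,185),(211,185),(280,153)]),('side',e,[(232,190),(240,198),(230,182),(288,222),(202,212)])):
    for p in pts: print(n,p,onz(d,*p,.06).round(3),dep(d,*p).round(3))
E
```

```text
scene (280, 171) [0.49  0.076 0.06 ] [0.497 0.077 0.068]
scene (265, 171) [0.497 0.022 0.06 ] [0.504 0.023 0.067]
scene (299, 185) [0.55  0.153 0.06 ] [0.551 0.153 0.061]
scene (211, 185) [ 0.593 -0.162  0.06 ] [ 0.588 -0.163  0.055]
scene (280, 153) [0.395 0.065 0.06 ] [0.403 0.066 0.068]
side (232, 190) [0.498 0.062 0.06 ] [0.497 0.059 0.063]
side (240, 198) [0.5   0.013 0.06 ] [0.498 0.01  0.063]
side (230, 182) [0.513 0.101 0.06 ] [0.516 0.105 0.055]
side (288, 222) [ 0.567 -0.164  0.06 ] [ 0.566 -0.164  0.061]
side (202, 212) [0.365 0.027 0.06 ] [0.369 0.037 0.049]
```

Emit:
step_arm(
  plan=[330,-570,120,0,0,-75,-1,330,-570,120,0,0,-75,-1,330,-570,120,0,0,-75,-1,330,-570,120,0,0,-75,-1,330,-570,120,0,0,-75,-1,330,-570,120,0,0,-75,-1,330,-570,120,0,0,-75,-1,330,-570,120,0,0,-75,-1,330,-570,120,0,0,-75,-1,330,-570,120,0,0,-75,-1],
)

```text
t: 1.25
tool_pos: [0.4145, 0.2004, 0.3215]
ee_rot: [0.707, 0.707, 0.0, 0.0]
ft_force: [0.5, 0.7, 1.3]
finger_gap: 0.0853
grasp_force: 0.0
```

Emit:
step_arm(
  plan=[75,-130,25,0,0,0,0,75,-130,25,0,0,0,0,75,-130,25,0,0,0,0,75,-130,25,0,0,0,0,75,-130,25,0,0,0,0,75,-130,25,0,0,0,0],
)

```text
t: 1.85
tool_pos: [0.4886, 0.073, 0.3455]
ee_rot: [0.707, 0.708, -0.0, -0.0]
ft_force: [-0.5, 0.3, 0.2]
finger_gap: 0.0425
grasp_force: 0.0
```

```bash
python3 - <<'E'
from h import *
o=manip.get_obs();print(o['tool_pos'],o['joint_vel'].max(),o['finger_gap'],o['ft_force'])
d=cam('wrist');cv2.imwrite('pics/w1.png',d['img'])
np.savez('w1.npz',**d)
E
```

```text
[0.48859703 0.07298171 0.34553693] 0.022221938176670362 0.04247627309310186 [-0.47392175  0.32987476  0.200478  ]
```

View pics/w1.png

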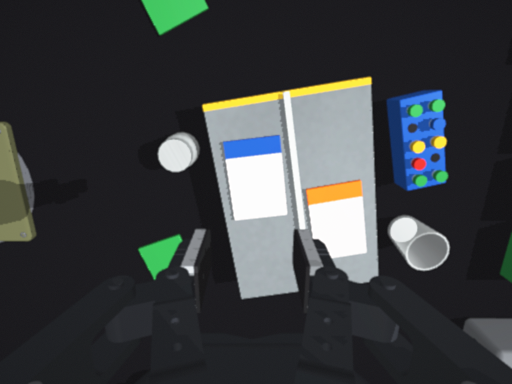

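The wrist view shows the ledge's yellow end along (203,107)–(371,80). The blue-strip plate has its strip at (252,147) and body at (257,188), left of the rib. The orange plate is at (337,220) and the jar at (178,153). Now I'll measure.

```bash
cat >> h.py <<'E'
def blobs(d,kind,amin=30):
    h=cv2.cvtColor(d['img'],cv2.COLOR_BGR2HSV)
    lo,hi={'y':((18,120,120),(32,255,255)),'b':((100,140,90),(125,255,255)),'w':((0,0,225),(180,40,255)),'o':((6,140,120),(17,255,255))}[kind]
    m=cv2.inRange(h,lo,hi)
    n,l,st,c=cv2.connectedComponentsWithStats(m)
    return m,l,[(i,st[i],c[i]) for i in range(1,n) if st[i][4]>=amin]
def near(d,kind,p,amin=30):
    m,l,b=blobs(d,kind,amin); i,st,c=min(b,key=lambda q:np.hypot(*(q[2]-p)))
    cs=cv2.findContours((l==i).astype('u1' if 0 else 'uint8'),cv2.RETR_EXTERNAL,cv2.CHAIN_APPROX_NONE)[0]
    return c,max(cs,key=len)[:,0].astype(float)
def rect(d,cont,z):
    P=np.array([onz(d,u,v,z)[:2]*1000 for u,v in cont],np.float32)
    (c,(w,h),a)=cv2.minAreaRect(P); return np.array(c),(w,h),a,cv2.boxPoints((c,(w,h),a))
E
python3 - <<'E'
from h import *
w=dict(np.load('w1.npz'));s=cam('scene');e=cam('side')
res={}
for k,pw,ps,pe,z in(('b',(252,147),(280,171),(232,190),.066),('o',(335,191),(257,193),(268,187),.066),('y',(287,93),(299,185),(240,170),.06)):
    C=[near(d,k,p,20 if k!='y' else 10) for d,p in((w,pw),(s,ps),(e,pe))]
    print(k,[c[0].round(1) for c in C],[len(c[1]) for c in C])
    print('  tri w-side',[np.round(x,4) for x in two(w,C[0][0],e,C[2][0])],'w-scene',[np.round(x,4) for x in two(w,C[0][0],s,C[1][0])])
    r=rect(w,C[0][1],z);print('  ',r[0].round(1),np.round(r[1],1),round(r[2],2),r[3].round(1).tolist(), 'depth',dep(w,*C[0][0]).round(4))
c,ct=near(w,'w',(257,188),200);r=rect(w,ct,.066);print('white',c,r[0].round(1),np.round(r[1],1),round(r[2],2),r[3].round(1).tolist(),dep(w,*c).round(4))
print('deck depth',dep(w,270,240),dep(w,230,125))
E
```

```text
b [array([251.9, 146.4]), array([280. , 170.3]), array([227. , 188.2])] [141, 38, 43]
  tri w-side [array([0.4873, 0.0752, 0.0638]), np.float64(0.0013)] w-scene [array([0.488 , 0.0754, 0.0618]), np.float64(0.0017)]
   [487.7  75.1] [79.6 23.8] 6.93 [[446.79998779296875, 82.0999984741211], [449.6000061035156, 58.5], [528.7000122070312, 68.0999984741211], [525.7999877929688, 91.80000305175781]] depth [0.4879 0.0753 0.0663]
o [array([329.4, 187.3]), array([256.5, 193. ]), array([267.6, 185.8])] [147, 42, 40]
  tri w-side [array([0.6072, 0.0115, 0.0587]), np.float64(0.0063)] w-scene [array([0.605 , 0.0089, 0.0548]), np.float64(0.0049)]
   [608.   10.4] [80.9 24.3] 15.05 [[565.7999877929688, 11.699999809265137], [572.0999755859375, -11.800000190734863], [650.2000122070312, 9.199999809265137], [643.9000244140625, 32.70000076293945]] depth [0.6019 0.0152 0.0666]
y [array([287. ,  93.3]), array([299.3, 194.8]), array([241.8, 165.3])] [358, 48, 43]
  tri w-side [array([0.5559, 0.1364, 0.0853]), np.float64(0.0508)] w-scene [array([ 0.5423,  0.1511, -0.0024]), np.float64(0.009)]
   [533.3 146.6] [231.7  10. ] 9.16 [[418.1000061035156, 133.10000610351562], [419.70001220703125, 123.19999694824219], [648.5, 160.0], [646.9000244140625, 170.0]] depth [0.5345 0.1471 0.0696]
white [256.96924897 186.06386753] [495.7  14.6] [80.3 95.6] 6.92 [[450.0, 57.20000076293945], [461.6000061035156, -37.70000076293945], [541.2999877929688, -28.100000381469727], [529.7000122070312, 66.9000015258789]] [0.4955 0.0168 0.0666]
deck depth [ 0.51693272 -0.0751795   0.05873364] [0.45721191 0.10444737 0.06010334]
```

Emit:
step_arm(
  plan=[20,-135,-200,0,0,9.2,0,20,-135,-200,0,0,9.2,0,20,-135,-200,0,0,9.2,0,20,-135,-200,0,0,9.2,0,20,-135,-200,0,0,9.2,0,20,-135,-260,0,0,9.2,0,20,-135,-260,0,0,9.2,0,20,-135,-260,0,0,9.2,0,20,-135,-260,0,0,9.2,0],
)

```text
t: 2.9
tool_pos: [0.5106, -0.0621, 0.0882]
ee_rot: [0.647, 0.762, 0.001, 0.001]
ft_force: [-0.2, -1.3, 0.6]
finger_gap: 0.0428
grasp_force: 0.0
```

```bash
python3 - <<'E'
from h import *
o=manip.get_obs();print(o['tool_pos'],o['ee_rot'],o['ft_force'])
d=cam('wrist');cv2.imwrite('pics/w2.png',d['img'])
E
```

```text
[ 0.51055749 -0.06211428  0.08819176] [0.64713431 0.76237437 0.00076285 0.00138657] [-0.21322715 -1.34835953  0.61735564]
```

View pics/w2.png

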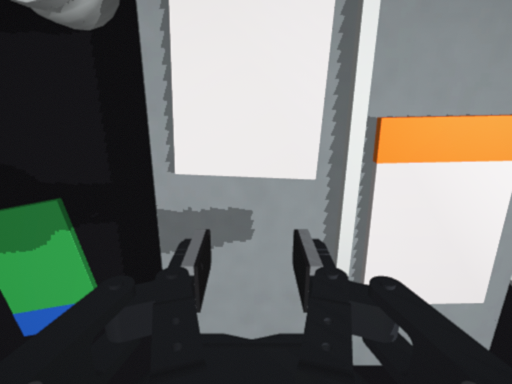

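The picture shows the plate's rear edge along row 177, with both fingertips behind it in the lane and clear of the rib (column 355). I'll descend to find the deck by touch.

Emit:
step_arm(
  plan=[-2,0,-24,0,0,0,0,-2,0,-24,0,0,0,0,-2,0,-25,0,0,0,0,-2,0,-25,0,0,0,0],
)

```text
t: 3.35
tool_pos: [0.5083, -0.0628, 0.0628]
ee_rot: [0.648, 0.762, 0.001, 0.001]
ft_force: [0.1, -0.8, -0.3]
finger_gap: 0.0424
grasp_force: 0.0
```

Emit:
step_arm(
  plan=[0,0,-1,0,0,0,0,0,0,-1.5,0,0,0,0,0,0,-1.5,0,0,0,0],
)

```text
t: 3.65
tool_pos: [0.5073, -0.0628, 0.0597]
ee_rot: [0.648, 0.762, 0.0, 0.0]
ft_force: [0.3, 0.6, 0.2]
finger_gap: 0.0428
grasp_force: 0.0
```

Emit:
step_arm(
  plan=[0,0,-1,0,0,0,0,0,0,-1,0,0,0,0],
)

```text
t: 3.85
tool_pos: [0.507, -0.0627, 0.0583]
ee_rot: [0.648, 0.762, -0.0, -0.0]
ft_force: [0.7, -0.2, 0.4]
finger_gap: 0.0425
grasp_force: 0.0
```

Emit:
step_arm(
  plan=[0,0,-1,0,0,0,0,0,0,-1,0,0,0,0],
)

```text
t: 4.05
tool_pos: [0.5071, -0.0627, 0.0582]
ee_rot: [0.648, 0.762, -0.0, -0.0]
ft_force: [-2.6, 0.6, 4.5]
finger_gap: 0.0424
grasp_force: 2.6
```

Contact is at TCP 58.2 mm. I'll raise 2.5 mm and push along the ledge.

Emit:
step_arm(
  plan=[0,0,2.5,0,0,0,0,-1.3,7.9,2.5,0,0,0,0,-2,12.8,2.5,0,0,0,0,-2.9,17.8,2.5,0,0,0,0,-3.7,22.7,2.5,0,0,0,0,-4.5,27.6,2.5,0,0,0,0,-5.2,32.6,2.5,0,0,0,0,-6,37.5,2.5,0,0,0,0,-6.8,42.4,2.5,0,0,0,0,-6.8,42.4,2.5,0,0,0,0],
)

```text
t: 5.05
tool_pos: [0.5001, -0.0197, 0.0599]
ee_rot: [0.647, 0.762, 0.0, -0.0]
ft_force: [-0.6, 0.1, 0.4]
finger_gap: 0.0425
grasp_force: 0.0
```

```bash
python3 - <<'E'
from h import *
o=manip.get_obs();print(o['tool_pos'],o['ft_force'])
w=cam('wrist');cv2.imwrite('pics/w3.png',w['img'])
E
```

```text
[ 0.50010087 -0.01965654  0.05987959] [-0.60443966  0.10654004  0.43934123]
```

View pics/w3.png

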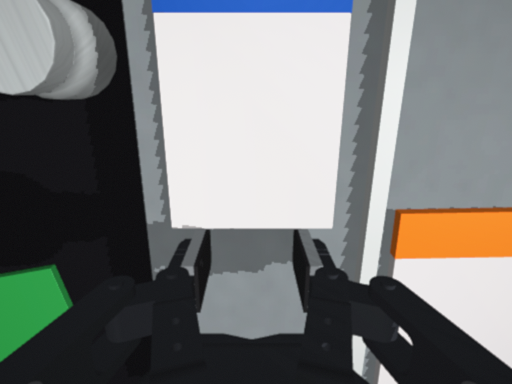

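The fingers are against the plate's rear edge (row 228) and the plate now looks square, with its strip at row 12. I'll measure the rear edge to get the remaining push.

```bash
python3 - <<'E'
from h import *
w=cam('wrist')
E=np.array([532.5,151.5]);a=np.radians(9.16);u=np.array([-np.sin(a),np.cos(a)]);v=np.array([np.cos(a),np.sin(a)])
c,ct=near(w,'w',(252,120),2000);r=rect(w,ct,.066)
print(np.round(r[1],1),r[2]);
for p in r[3]: print(((p-E)@u).round(1),((p-E)@v).round(1))
print('tcp',(manip.get_obs()['tool_pos'][:2]*1000-E)@u)
E
```

```text
[79.4 94.9] 9.230376243591309
-56.9 -99.8
-151.8 -99.7
-151.7 -20.2
-56.8 -20.3
tcp -164.30100868623032
```

Emit:
step_arm(
  plan=[-0.8,4.9,0,0,0,0,0,-1.6,9.9,0,0,0,0,0,-2.4,14.8,0,0,0,0,0,-3.2,19.7,0,0,0,0,0,-4,24.7,0,0,0,0,0,-4.8,29.6,0,0,0,0,0,-5.6,34.5,0,0,0,0,0,-6.4,39.5,0,0,0,0,0,-7.2,44.4,0,0,0,0,0,-7.2,44.4,0,0,0,0,0],
)

```text
t: 6.15
tool_pos: [0.4928, 0.0248, 0.0598]
ee_rot: [0.648, 0.762, 0.0, -0.0]
ft_force: [0.2, 0.2, 0.1]
finger_gap: 0.0427
grasp_force: 0.0
```

Emit:
step_arm(
  plan=[-0.8,4.9,0,0,0,0,0,-1.4,8.9,0,0,0,0,0,-2,12.3,0,0,0,0,0,-2.4,14.8,0,0,0,0,0,-2.7,16.8,0,0,0,0,0,-2.7,16.8,0,0,0,0,0],
)

```text
t: 6.75
tool_pos: [0.4903, 0.0412, 0.0599]
ee_rot: [0.648, 0.762, 0.0, -0.0]
ft_force: [0.9, 0.3, 0.1]
finger_gap: 0.0425
grasp_force: 0.0
```

Emit:
step_arm(
  plan=[2,-12,0,0,0,0,0,3.2,-19.8,0,0,0,0,0,3.2,-19.8,50,0,0,0,0,3.2,-19.8,100,0,0,0,0,3.2,-19.8,150,0,0,0,0,3.2,-19.8,200,0,0,0,0,3.2,-19.8,240,0,0,0,0,3.2,-19.8,240,0,0,0,0,3.2,-19.8,240,0,0,0,0],
)

```text
t: 7.65
tool_pos: [0.4942, 0.0203, 0.3013]
ee_rot: [0.648, 0.762, 0.001, 0.001]
ft_force: [0.2, 0.4, -1.4]
finger_gap: 0.0428
grasp_force: 0.0
```

```bash
python3 - <<'E'
from h import *
o=manip.get_obs();print(o['tool_pos'],o['ft_force'])
w=cam('wrist');cv2.imwrite('pics/w4.png',w['img']);np.savez('w4.npz',**w)
E
```

```text
[0.4941733  0.02031295 0.30132047] [ 0.15494783  0.44843763 -1.43099541]
```

View pics/w4.png

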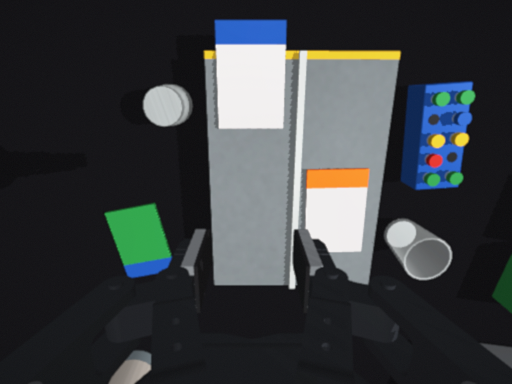

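The strip now sticks out past the yellow end: its inner edge is at row 44, and the band's outer edge is at row 51. I'll check the margin numerically.

```bash
python3 - <<'E'
from h import *
w=dict(np.load('w4.npz'));s=cam('scene');e=cam('side')
m,l,b=blobs(w,'y',30)
P=[]
for i,st,c in b:
    if abs(c[1]-55)<12: 
        ys,xs=np.where(l==i); 
        for x in np.unique(xs)[2:-2]: P.append(onz(w,x,ys[xs==x].min()-.5,.06)[:2]*1000)
P=np.array(P,np.float32);vx,vy,x0,y0=cv2.fitLine(P,cv2.DIST_HUBER,0,.01,.01).ravel()
v=np.array([vx,vy])*np.sign(vx);u=np.array([-v[1],v[0]]);E=np.array([x0,y0]);print('ledge yaw',np.degrees(np.arctan2(v[1],v[0])),len(P))
for k,p in(('b',(250,32)),('w',(250,85))):
    c,ct=near(w,k,p,300);r=rect(w,ct,.066);print(k,np.round(r[1],1),r[2],[((q-E)@u).round(1) for q in r[3]])
print('tri',[two(w,near(w,'b',(250,32))[0],d,near(d,'b',p,15)[0]) for d,p in((s,(297,168)),(e,(220,172)))])
c,ct=near(w,'o',(337,178),200);r=rect(w,ct,.066);print('orange',r[0],r[2])
E
```

```text
ledge yaw 8.867566 107
b [81.7 24.6] 9.213507652282715 [np.float32(30.7), np.float32(6.1), np.float32(6.6), np.float32(31.1)]
w [79.6 93. ] 9.204999923706055 [np.float32(4.0), np.float32(-89.0), np.float32(-88.5), np.float32(4.5)]
tri [(array([0.47013331, 0.1612608 , 0.06351507]), np.float64(0.0020148933254260227)), (array([0.46968911, 0.16042227, 0.06498162]), np.float64(0.0016165354645363613))]
orange [609.05548096   7.3723526 ] 10.415081977844238
```

```bash
python3 -c "
from h import *
print(ticket.sign_off())"
```

```text
the job is handed in; nothing more can be done
None
```

The blue-strip plate now lies flat and square to the ledge, with its whole strip about 5 mm past the yellow-edged end and about 90 mm of its 120 mm still on the deck; nothing else was touched, and the job is handed in.

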